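# Pin the index collar of a screen-print press

### The job

Lock the press's index hub: take the round-headed pin from the wooden rack, stand it in the hole of the steel bridge and turn the brass collar underneath by its black handle until the pin finds the collar's cross-hole, stopping as soon as it catches; then press the pin fully home, its head flush on the bridge, and let go. Work gently by feel: never force the pin against the collar or the fixture, and leave the other pins and everything else on the bench where they are.

Things in the scene. Friction and masses are not known exactly. Their poses are not given: they have to be found in the camera images.
- fixture: Index fixture bolted to the bench. Origin on the bench under the vertical hub axis, z up. Blue base 120 x 160 mm (x, y), 24 mm high, centred 12 mm to +y. A brass collar (112 mm diameter, heights 26 to 40 mm) turns about the hub axis. Over its +y side reaches a steel bridge 40 mm wide, heights 42 to 56 mm, from 28 to 78 mm on +y, with one upright round hole.
- guide (a point): Centre of the chamfered mouth of the bridge's hole, 11.5 mm in diameter, on the bridge's top face 56 mm above the bench and 42 mm from the hub axis. A pin standing in it rests on the solid top of the collar, 40 mm above the bench, until the collar's cross-hole comes under it; if not held it then drops by itself.
- hub (a point): Point on the collar's axis at the height of its top face, 40 mm. The collar has one through cross-hole, 12.5 mm in diameter, 42 mm from this axis. It turns with light drag (0.12 N m). At the start it stands 0.5 to 0.95 rad anticlockwise (from above) of alignment, so it must be turned clockwise; its stop lies 0.6 rad past alignment. Hub boss 32 mm wide, up to 58 mm high.
- handle_top (a point): Top centre of the collar's handle: an upright black round post, 16 mm in diameter, heights 49 to 100 mm, 85 mm from the hub axis, on a flat bar (18 mm wide, heights 41 to 49 mm). It turns with the collar. It is clamped opposite the cross-hole only to within 0.22 rad either way, so it does not tell the hole's exact angle. Once the pin has caught, each newton on the post loads the pin with 3 to 4 N.
- bore (a point): Mouth of the blind 11.5 mm hole in the base straight below the bridge's hole, 24 mm above the bench. In it sits a friction cup: a pin that has dropped through the collar stops on it with its tip at height 18 mm and must be pressed some 12 mm farther, with 5 to 6 N, until its head sits on the bridge (tip at 6 mm).
- rack: Wooden pin rack fixed to the bench, 44 x 150 x 40 mm (x, y, z), origin under its centre, with three upright holes 50 mm apart along y holding three pins. Which pin is in which hole varies.
- pin: The index pin, steel, about 90 g: stem 10 mm in diameter and 50 mm long with a chamfered tip, and a plain round dark head 24 mm in diameter and 22 mm high. Origin at the tip of the stem, z up the stem to the head. In the rack its tip is 7 mm and its head 57 to 79 mm above the bench.
- pin_square: Another pin with a square head (22 mm), same stem; not to be used. Origin at its tip.
- pin_tee: Another pin with a T-bar head (36 mm), same stem; not to be used. Origin at its tip.
- ink_tub: Closed white ink tub, 80 mm wide, 85 mm high; bystander. Origin under its centre.
- tub_lid: Black ink tub lid lying flat, 90 mm across, 14 mm high; bystander. Origin under its centre.
- scraper: Ink spatula lying flat; bystander.
- wrench: Wrench lying flat; bystander.
- squeegee: Wooden squeegee 200 mm long lying flat; bystander.
- jar: Small amber jar with a metal lid, 52 mm wide, 70 mm high; bystander. Origin under its centre.
Mind the look-alikes: they are no part of the job. Leave any purple look-alike of the pin alone.

How it is judged:
By the outcome, as a careful person would: the job done as asked, in the order asked, and still so for the second after the job is handed in, with the robot touching nothing.
It also fails if it takes over 70 s, if anything falls off the work surface, if the arm or the gripper's body presses on something with over 40 N, if the wrist force passes 120 N, or if a joint passes its speed limit or range.

### The arm

A 6-joint arm with a two-finger parallel gripper is mounted at the origin on the work surface. World frame = base frame: x ahead of the robot, y to its left, z up, the work surface at z = 0. Lengths are in m, angles in rad, forces in N, time in s.
With the tool pointing down it reaches from about 0.25 to 0.775 m from the base axis. Payload 8.9 kg.
Tool frame: the origin (TCP) lies midway between the tips of the shut fingers; the grasp point (between the pads) lies 19 mm behind it; z points along the fingers, y is the direction in which the jaws open and shut (so a half turn about z gives the same grasp; the last joint's range is limited). The gripper opens to 85 mm and grips with 20 to 120 N. Pads are 22 mm wide; open, the fingers measure 114 mm over their backs; the gripper's body (76 mm by 85 mm) begins 54 mm behind the grasp point. The pads swing forward as they close: fully open they stand 13 mm farther back than shut.
Start: joints at [1.067, 0.291, -0.153, 1.127, 0, 1.431], TCP at [0.187, 0.49, 0.231] pointing down, gripper open.
Joint ranges: [-2.52, 2.52], [-0.91, 1.74], [-1.3, 1.37], [-1.96, 2.02], [-1.52, 1.47], [-3.14, 3.14]. Speed limits (rad/s): [2.22, 2.22, 2.79, 3.14, 3.14, 3.14].

### API

Orientations are given as a unit quaternion [w, x, y, z].
In Python, from station import * gives the robot as it stands.
- The arm moves only by the tool servo_tool, never from a script. Its argument "commands" is text: rows parted by semicolons, each of 7 numbers parted by spaces: the shift along the tool's x, y, z in mm, then the turn, a rotation vector about the tool's x, y, z in rad, then the opening, from 0 (shut) to 1 (fully open). A call has 1 to 10 rows; each row shifts and turns the commanded pose from where the row before left it, along the tool's axes as they then stand; what a row does not reach is not made up. A row lasts 1/10 s, in which the tool goes at most 50 mm and 8.59 degrees, less where a joint would pass 70% of its speed; a pose out of reach is approached as far as the arm can. A call with a gripper value outside its range is refused whole. The fingers move at their own pace and stop on an object; "grip_force" is the grip in N (left out, the last holds). Time passes only in rows, so rows that do not move let the fingers close. It gives the time, the measured TCP pose, the force and the opening at its end, in the units of the state.
- get_obs(): the state, without advancing time (a new reading comes with each control period).
- grab_frame(name): name is "scene" or "top" or "wrist"; returns the picture (384x512x3 uint8, blue, green, red); there is no depth.
- get_calibration(name): a dict with "vfov" (degrees; the focal length in pixels is half the picture's height over the tangent of half this angle, whatever the lens; pixels are square), "cx", "cy" (the principal point, pixels), "R" (3x3) and "t" (3): a world point X has camera coordinates R X + t. Camera axes: x right, y down, z forward; pixel columns grow to the right and rows downward; lengths in m; the calibration is good to about 2 mm. A picture is of the moment at which its call begins: read the wrist's pose just before it. get_calibration takes no time and is no camera call; for the wrist camera it gives the pose at the moment of the call.
- job_done(): hands the job in, once; it reports no verdict.
Trained networks look in the newest picture that a camera, given by its name, has taken for a name from the list of things; names that differ only in an ending like _2 or _b are one class to them, and where a whole thing is asked for, a point or a joint stands for the part that bears it (a point fixed in the world has none). Each returns a list of dicts, best first, with "conf" (0 to 1); they miss things now and then, are a little off and sometimes report something else, mostly with a low value. They report only what shows in the picture. A call takes as long as a camera call. They do not tell look-alikes from the thing itself.
- spot_in(camera, thing): "pixel" ([column, row] in pixels, amid what is visible of it).
- pinpoint(camera, thing): "pixel" ([column, row] in pixels: a listed point, or the origin of a listed thing).
The state is a dict: "time": time; "joint_positions": joint angles; "joint_vel": joint speeds; "joint_efforts": joint torques, N m; "position": TCP position; "eef_rot": TCP orientation; "ft_force": force on the tool from outside, world axes, zero at the start; "wrist_torque": the same for the moment, N m; "opening": finger opening in m.
Only numpy, scipy, OpenCV 4.12 (cv2) and the standard library are available. Lean on these libraries where they do the work, as an engineer would, in place of code of your own. Each camera call takes 0.05 s, during which the arm holds its last target.

## Working session

There is one attempt and no reset: what is moved stays moved. The work goes in short steps, Python scripts to look and compute and a tool call to move; the robot and the scene stay as the last step left them, time stands still between calls to the robot, and variables do not carry over. Pictures are saved under pics/ and viewed, and the job is handed in when it is done.

Besides the shell and the picture viewer there is one more tool, called after "Request:" as name(argument=value, ...) on one line, values as JSON. servo_tool: Moves the arm, as the interface text tells. Its arguments: {"type":"object","properties":{"commands":{"type":"string"},"grip_force":{"type":"number"}},"required":["commands"]}

```bash
ls; mkdir -p pics; python3 - <<'E'
from station import *
import cv2
print(get_obs())
for n in ("scene","top","wrist"):
    f=grab_frame(n); cv2.imwrite(f"pics/a_{n}.png",f); c=get_calibration(n); print(n,c)
    for th in ("pin","fixture","guide","hub","handle_top","rack"):
        print(n,th,[(d['conf'],d['pixel']) for d in pinpoint(n,th)][:3])
print(get_obs()['time'])
E
```

```text
pics
{'time': 0.0, 'joint_positions': array([ 1.06668333e+00,  2.91306205e-01, -1.54094018e-01,  1.12666615e+00,
       -1.22966152e-05,  1.43148703e+00]), 'joint_vel': array([-1.80457715e-04,  2.86554715e-05, -2.32517589e-03,  8.80792858e-04,
       -1.03583833e-05, -1.60371002e-03]), 'joint_efforts': array([-2.49675111e-03, -5.37139678e+01,  3.31374156e+01,  1.57901453e-02,
       -5.24216011e-04, -2.33167917e-06]), 'position': array([0.18710751, 0.49008859, 0.23073087]), 'eef_rot': array([-1.94954774e-04,  1.81392058e-01,  9.83410656e-01, -6.04386108e-04]), 'ft_force': array([-0.53953425, -0.20902655,  0.75574175]), 'wrist_torque': array([ 0.04033625, -0.06852469, -0.01615664]), 'opening': 0.08583671709026995}
scene {'vfov': 42.752528628581715, 'cx': 249.9775124000013, 'cy': 189.94578143704587, 'R': array([[ 0.4328667 ,  0.90145551,  0.00209512],
       [ 0.61715561, -0.29465408, -0.72958751],
       [-0.65707334,  0.31710715, -0.68388426]]), 't': array([-0.26533274, -0.29556879,  1.75033218])}
scene pin [(0.7, [127.3, 231.4]), (0.6, [129.9, 209.4]), (0.54, [155.5, 220.3])]
scene 
[... 516 characters left out ...]
.0]), (0.41, [373.5, 216.4])]
top fixture [(0.8, [232.4, 205.5]), (0.25, [347.6, 217.3])]
top guide [(0.67, [217.5, 199.6])]
top hub [(0.72, [234.5, 207.6]), (0.62, [345.3, 220.2])]
top handle_top [(0.57, [260.9, 190.6]), (0.31, [236.5, 206.0])]
top rack [(0.65, [333.5, 215.2])]
wrist {'vfov': 66.84517290354543, 'cx': 254.2390709298388, 'cy': 187.9957766137593, 'R': array([[ 3.57142246e-01,  9.34049914e-01, -4.17725103e-04],
       [ 8.86367650e-01, -3.38769380e-01,  3.15575182e-01],
       [ 2.94621460e-01, -1.13075487e-01, -9.48900485e-01]]), 't': array([-0.52464657, -0.0416318 ,  0.37905432])}
wrist pin []
wrist fixture []
wrist guide []
wrist hub []
wrist handle_top []
wrist rack []
1.05
```

```bash
python3 - <<'E'
import cv2
a=cv2.imread("pics/a_scene.png"); cv2.imwrite("pics/b_scene.png",cv2.resize(a[120:300,80:340],None,fx=3,fy=3,interpolation=cv2.INTER_CUBIC))
a=cv2.imread("pics/a_top.png"); cv2.imwrite("pics/b_top.png",cv2.resize(a[120:300,160:420],None,fx=3,fy=3,interpolation=cv2.INTER_CUBIC))
E
```

```text
(no output)
```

View pics/a_scene.png

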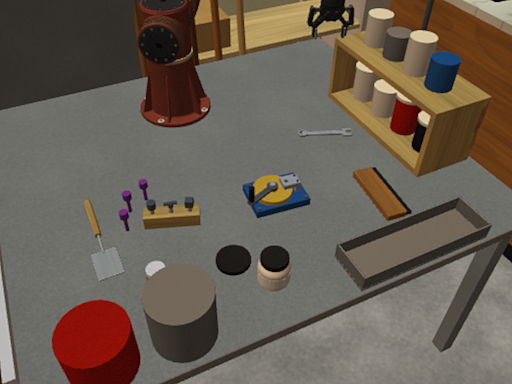

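View pics/b_scene.png

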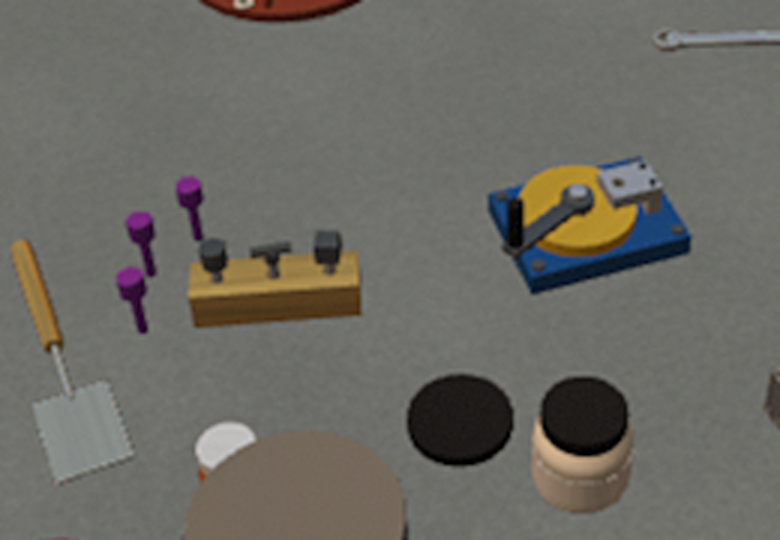

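View pics/b_top.png

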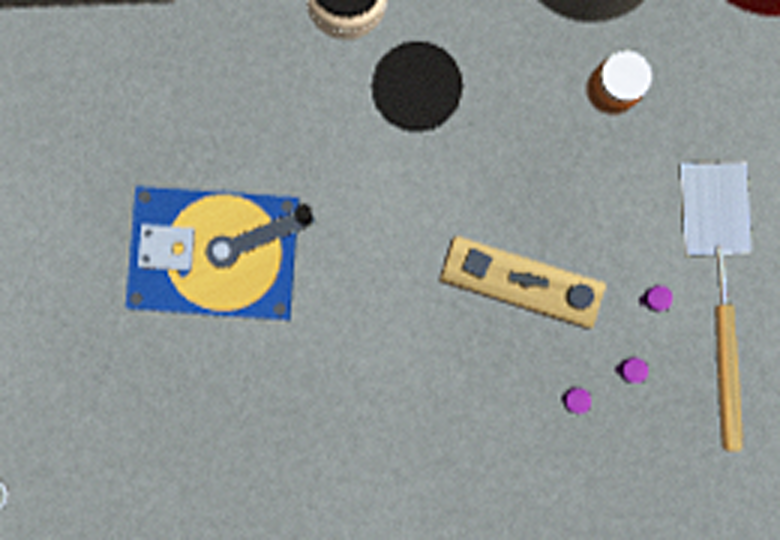

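View pics/a_wrist.png

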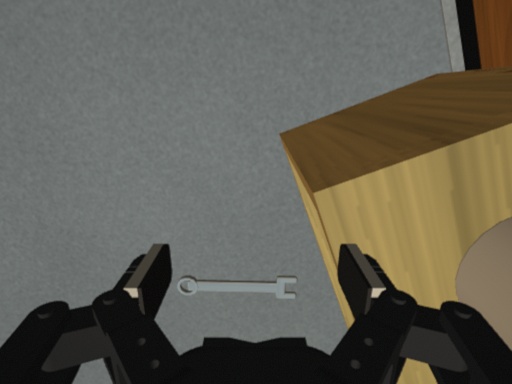

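```bash
cat > h.py <<'E'
import numpy as np, cv2
def K(c,h=384):
    return h/2/np.tan(np.radians(c['vfov'])/2)
def ray(c,p):
    f=K(c); d=np.array([(p[0]-c['cx'])/f,(p[1]-c['cy'])/f,1.]); R=np.array(c['R']);t=np.array(c['t'])
    return -R.T@t, R.T@d
def atz(c,p,z):
    o,d=ray(c,p); return o+d*(z-o[2])/d[2]
def proj(c,X):
    v=np.array(c['R'])@np.array(X)+c['t']; f=K(c); return np.array([f*v[0]/v[2]+c['cx'],f*v[1]/v[2]+c['cy']])
E
python3 - <<'E'
from h import *; from station import get_calibration
ct=get_calibration("top"); cs=get_calibration("scene")
T=lambda x,y:(160+x/3,120+y/3); S=lambda x,y:(80+x/3,120+y/3)
for n,a,b,z in [("pin",T(580,296),S(213,244),.079),("sq",T(477,263),S(327,235),.079),("tee",T(528,281),S(271,246),.079),("hole",T(179,248),S(618,182),.056),("hub",T(222,250),S(577,191),.058),("handle",T(304,215),S(514,202),.1),("xhole",T(184,272),None,.04)]:
    print(n,atz(ct,a,z).round(4), atz(cs,b,z).round(4) if b else '')
E
```

```text
pin [ 0.5092 -0.2391  0.079 ] [ 0.5073 -0.2377  0.079 ]
sq [ 0.5423 -0.1457  0.079 ] [ 0.5396 -0.1437  0.079 ]
tee [ 0.5243 -0.192   0.079 ] [ 0.5315 -0.1927  0.079 ]
hole [0.566  0.1332 0.056 ] [0.567  0.1345 0.056 ]
hub [0.5628 0.0922 0.058 ] [0.5634 0.0929 0.058 ]
handle [0.5895 0.0128 0.1   ] [0.5924 0.0136 0.1   ]
xhole [0.544  0.1307 0.04  ]
```

```bash
python3 - <<'E'
from h import *; from station import *
c=get_calibration("wrist"); o=get_obs(); p=o['position']
R=np.array(c['R']); print("cam",-R.T@c['t'], "fwd",R[2])
from scipy.spatial.transform import Rotation as Ro
q=o['eef_rot']; T=Ro.from_quat([q[1],q[2],q[3],q[0]]).as_matrix()
print(T.round(4)); print("cam in tool",T.T@(-R.T@c['t']-p))
print("fwd axis hits z=.06", atz(c,(c['cx'],c['cy']),.06))
tgt=np.array([.50,.09,.25]); print("delta tool mm",(T.T@(tgt-p)*1000).round(1))
E
```

```text
cam [0.11259731 0.51880461 0.37259464] fwd [ 0.29461322 -0.11309045 -0.94890126]
[[-0.9342  0.3568  0.    ]
 [ 0.3568  0.9342 -0.    ]
 [-0.     -0.     -1.    ]]
cam in tool [ 0.07991356 -0.00015403 -0.14129466]
fwd axis hits z=.06 [0.20965115 0.48154945 0.06      ]
delta tool mm [-435.  -262.5  -18.7]
```

Request:
servo_tool(commands="-43 -25 -2 0 0 0 1; -43 -25 -2 0 0 0 1; -43 -25 -2 0 0 0 1; -43 -25 -2 0 0 0 1; -43 -25 -2 0 0 0 1; -43 -25 -2 0 0 0 1; -43 -25 -2 0 0 0 1; -43 -25 -2 0 0 0 1; -43 -25 -2 0 0 0 1; -43 -25 -2 0 0 0 1")

```text
time: 2.05
position: [0.5009, 0.1016, 0.2516]
eef_rot: [0.0, 0.182, 0.983, 0.0]
ft_force: [1.4, 1.2, -0.2]
opening: 0.0853
```

```bash
python3 - <<'E'
from h import *; from station import *
grab_frame("wrist")
o=get_obs(); c=get_calibration("wrist"); f=grab_frame("wrist"); print(o['position'],o['joint_vel'].round(3))
np.savez("look1.npz",f=f,**{k:c[k] for k in c})
cv2.imwrite("pics/c_wrist.png",f)
for th,z in (("guide",.056),("hub",.04),("handle_top",.1),("fixture",0.)):
    for d in pinpoint("wrist",th)[:2]: print(th,d['conf'],d['pixel'],atz(c,d['pixel'],z).round(4))
print(get_obs()['time'])
E
```

```text
[0.50556412 0.09637563 0.25154832] [ 0.09  -0.034 -0.074 -0.011  0.01   0.15 ]
guide 0.67 [301.4, 194.5] [0.5649 0.1349 0.056 ]
hub 0.8 [266.3, 202.0] [0.5648 0.0896 0.04  ]
hub 0.4 [302.3, 194.8] [0.5722 0.1363 0.04  ]
handle_top 0.87 [216.8, 263.6] [0.5932 0.0152 0.1   ]
handle_top 0.45 [193.6, 314.8] [ 0.6505 -0.0412  0.1   ]
fixture 0.89 [266.0, 185.7] [0.5566 0.0938 0.    ]
fixture 0.63 [301.2, 195.1] [0.5881 0.136  0.    ]
2.35
```

View pics/c_wrist.png

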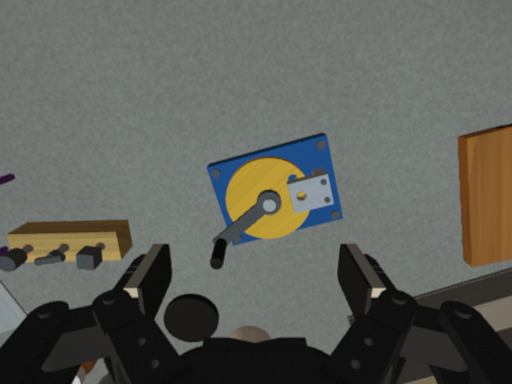

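Request:
servo_tool(commands="0 0 0 0 0 0.14 0.5; 0 0 0 0 0 0.14 0.5; 0 0 0 0 0 0.14 0.5; 0 0 0 0 0 0.14 0.5; 0 0 0 0 0 0.14 0.5; 0 0 0 0 0 0.14 0.5; 0 0 0 0 0 0.14 0.5; 0 0 0 0 0 0.14 0.5; 0 0 0 0 0 0.14 0.5; 0 0 0 0 0 0.14 0.5")

```text
time: 3.35
position: [0.4989, 0.105, 0.2515]
eef_rot: [-0.0, 0.773, 0.634, 0.0]
ft_force: [0.3, 0.8, 0.7]
opening: 0.0424
```

```bash
cat >> h.py <<'E'
from scipy.spatial.transform import Rotation as Ro
def tool():
    from station import get_obs
    o=get_obs(); q=o['eef_rot']; return o,o['position'],Ro.from_quat([q[1],q[2],q[3],q[0]]).as_matrix()
def delta(tgt):
    o,p,T=tool(); yaw=np.arctan2(T[1,1],T[0,1])
    print("t",round(o['time'],2),"pos",p.round(4),"yaw_y",yaw.round(3),"F",o['ft_force'].round(2),"open",round(o['opening'],4),"dtool",(T.T@(np.array(tgt)-p)*1000).round(1))
E
python3 -c "
from h import *
delta([.508,-.2385,.17])"
```

```text
t 3.35 pos [0.4989 0.105  0.2515] yaw_y -0.197 F [0.32 0.81 0.66] open 0.0424 dtool [-335.    76.3   81.4]
```

Request:
servo_tool(commands="0 0 0 0 0 0.14 0.5; -40 15 10 0 0 0 0.5; -40 15 10 0 0 0 0.5; -40 15 10 0 0 0 0.5; -40 15 10 0 0 0 0.5; -40 15 10 0 0 0 0.5; -40 15 10 0 0 0 0.5; -40 15 10 0 0 0 0.5; -40 15 10 0 0 0 0.5; 0 0 0 0 0 0 0.5")

```text
time: 4.35
position: [0.508, -0.2409, 0.1701]
eef_rot: [0.0, 0.815, 0.579, -0.001]
ft_force: [0.5, 0.6, -0.5]
opening: 0.043
```

```bash
python3 - <<'E'
from h import *; from station import *
o=get_obs(); c=get_calibration("wrist"); f=grab_frame("wrist"); delta([.508,-.2385,.05])
print(o['position'])
cv2.imwrite("pics/d_wrist.png",f)
for d in pinpoint("wrist","pin")[:3]+spot_in("wrist","pin")[:3]: print(d['conf'],d['pixel'],atz(c,d['pixel'],.079).round(4))
print("proj expected", proj(c,[.508,-.2385,.079]))
E
```

```text
t 4.4 pos [ 0.5079 -0.2386  0.1706] yaw_y -0.335 F [ 0.33 -0.2   0.31] open 0.0424 dtool [1.000e-01 1.000e-01 1.206e+02]
[ 0.5079805  -0.24087871  0.17007759]
0.78 [176.9, 191.9] [ 0.4473 -0.2197  0.079 ]
0.73 [254.0, 166.5] [ 0.5161 -0.2204  0.079 ]
0.72 [215.9, 222.9] [ 0.4678 -0.2574  0.079 ]
0.72 [160.7, 211.2] [ 0.4268 -0.2313  0.079 ]
0.67 [252.7, 185.2] [ 0.5098 -0.2352  0.079 ]
0.6 [274.6, 249.1] [ 0.5083 -0.2991  0.079 ]
proj expected [252.00298081 189.33830449]
```

View pics/d_wrist.png

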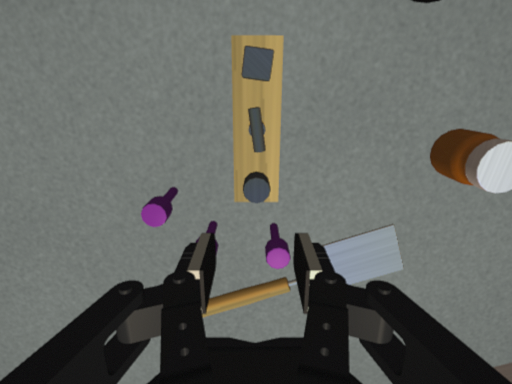

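```bash
python3 - <<'E'
from h import *; from station import *
f=cv2.imread("pics/d_wrist.png"); c=get_calibration("wrist")
g=cv2.cvtColor(f,cv2.COLOR_BGR2GRAY); roi=f[165:210,235:280].astype(int)
# head is dark and neutral; rack is yellow
m=((roi.max(2)<95)).astype(np.uint8)
m=cv2.morphologyEx(m,cv2.MORPH_OPEN,np.ones((3,3)))
cnt,_=cv2.findContours(m,0,2); k=max(cnt,key=cv2.contourArea); print(cv2.minEnclosingCircle(k),cv2.boundingRect(k),cv2.fitEllipse(k))
cv2.imwrite("pics/d_roi.png",cv2.resize(f[150:220,220:300],None,fx=7,fy=7,interpolation=cv2.INTER_CUBIC))
for px in ((256.5,186),(256,187)): print(atz(c,px,.079))
E
```

```text
((20.852941513061523, 21.735294342041016), 15.067710876464844) (8, 7, 27, 30) ((20.978269577026367, 21.952402114868164), (26.10173988342285, 30.32857322692871), 0.7309486269950867)
[ 0.51271446 -0.23297205  0.079     ]
[ 0.51202611 -0.23367483  0.079     ]
```

View pics/d_roi.png

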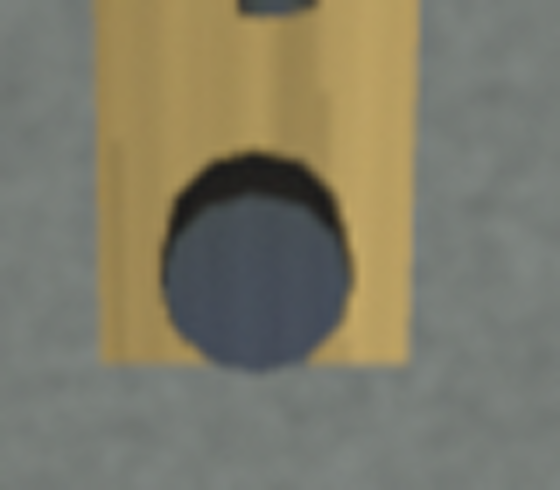

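Request:
servo_tool(commands="2 2 10 0 0 0 0.5; 0 0 20 0 0 0 0.5; 0 0 20 0 0 0 0.5; 0 0 20 0 0 0 0.5; 0 0 20 0 0 0 0.5; 0 0 15 0 0 0 0.5; 0 0 10 0 0 0 0.5; 0 0 5 0 0 0 0.5; 0 0 0 0 0 0 0.5")

```text
time: 5.4
position: [0.5108, -0.2362, 0.051]
eef_rot: [-0.0, 0.815, 0.58, -0.0]
ft_force: [0.1, 0.0, 0.9]
opening: 0.0427
```

```bash
python3 - <<'E'
from h import *; from station import *
f=grab_frame("wrist"); delta([.508,-.2385,.05])
cv2.imwrite("pics/e_wrist.png",f)
E
```

```text
t 5.45 pos [ 0.5111 -0.2366  0.0516] yaw_y -0.333 F [0.19 0.52 0.1 ] open 0.0426 dtool [-2.8 -2.3  1.6]
```

View pics/e_wrist.png

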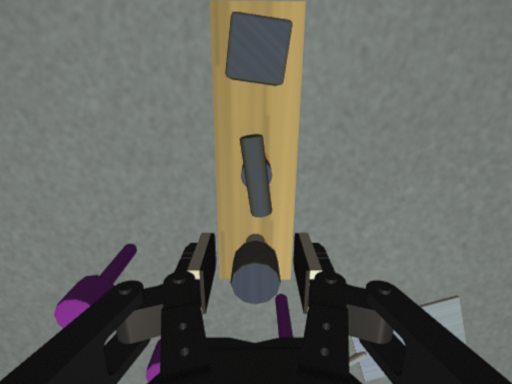

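```bash
python3 - <<'E'
from h import *; from station import *
c=get_calibration("wrist"); o,p,T=tool()
for z in (.057,.068,.079): print(z,proj(c,[p[0],p[1],z]))
E
```

```text
0.057 [252.01935115 251.77741987]
0.068 [251.86094189 263.42333873]
0.079 [251.67778446 276.8886912 ]
```

Request:
servo_tool(commands="0 0 0 0 0 0 0.2; 0 0 0 0 0 0 0.2; 0 0 0 0 0 0 0.2; 0 0 0 0 0 0 0.2; 0 0 0 0 0 0 0.2", grip_force=30)

```text
time: 5.95
position: [0.5113, -0.2373, 0.0521]
eef_rot: [0.001, 0.815, 0.58, 0.0]
ft_force: [-0.3, 0.9, 6.2]
opening: 0.0228
```

Request:
servo_tool(commands="0 0 -5 0 0 0 0.2; 0 0 -10 0 0 0 0.2; 0 0 -15 0 0 0 0.2; 0 0 -20 0 0 0 0.2; 0 0 -25 0 0 0 0.2; 0 0 -25 0 0 0 0.2; 0 0 -25 0 0 0 0.2; 0 0 -20 0 0 0 0.2; 0 0 0 0 0 0 0.2")

```text
time: 6.85
position: [0.5122, -0.2378, 0.1996]
eef_rot: [0.002, 0.815, 0.58, 0.001]
ft_force: [1.2, 0.3, -0.2]
opening: 0.0228
```

```bash
python3 - <<'E'
from h import *; from station import *
f=grab_frame("wrist"); delta([.5655,.1343,.195])
cv2.imwrite("pics/f_wrist.png",f)
E
```

```text
t 6.9 pos [ 0.5115 -0.2374  0.1978] yaw_y -0.334 F [ 0.35 -0.19 -1.2 ] open 0.0226 dtool [368.8 -70.8   2.4]
```

View pics/f_wrist.png

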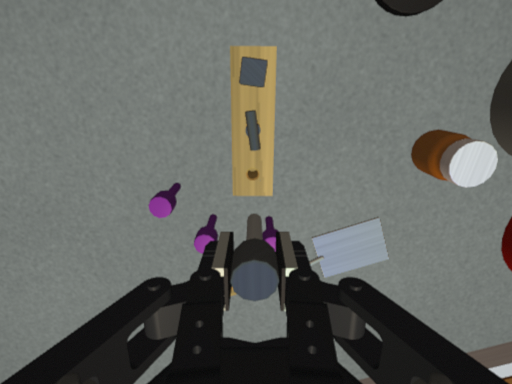

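Request:
servo_tool(commands="30 -6 0 0 0 0 0.2; 42 -8 0 0 0 0 0.2; 42 -8 0 0 0 0 0.2; 42 -8 0 0 0 0 0.2; 42 -8 0 0 0 0 0.2; 42 -8 0 0 0 0 0.2; 42 -8 0 0 0 0 0.2; 42 -8 0 0 0 0 0.2; 30 -6 0 0 0 0 0.2; 15 -3 0 0 0 0 0.2")

```text
time: 7.9
position: [0.5639, 0.1374, 0.195]
eef_rot: [-0.001, 0.814, 0.581, -0.001]
ft_force: [0.4, 1.2, -0.9]
opening: 0.0228
```

Request:
servo_tool(commands="0 0 0 0 0 0 0.2; 0 0 0 0 0 0 0.2; 0 0 0 0 0 0 0.2")

```text
time: 8.2
position: [0.5645, 0.1336, 0.196]
eef_rot: [-0.0, 0.815, 0.579, -0.0]
ft_force: [-0.6, -0.5, -1.0]
opening: 0.0233
```

```bash
python3 - <<'E'
from h import *; from station import *
o=get_obs(); c=get_calibration("wrist"); f=grab_frame("wrist"); delta([.5655,.1343,.195])
cv2.imwrite("pics/g_wrist.png",f); np.savez("g.npz",**c,p=o['position'])
g=grab_frame("scene");cv2.imwrite("pics/g_scene.png",g); 
cv2.imwrite("pics/g_crop.png",cv2.resize(f[110:310,170:340],None,fx=4,fy=4*.75,interpolation=cv2.INTER_CUBIC)[:600])
print("guide exp",proj(c,[.5655,.1343,.056]), [(d['conf'],d['pixel']) for d in pinpoint("wrist","guide")])
E
```

```text
t 8.25 pos [0.5646 0.1336 0.1961] yaw_y -0.336 F [ 0.31  0.02 -0.75] open 0.0229 dtool [0.9 0.6 1.1]
guide exp [253.86111507 174.92284112] []
```

View pics/g_wrist.png

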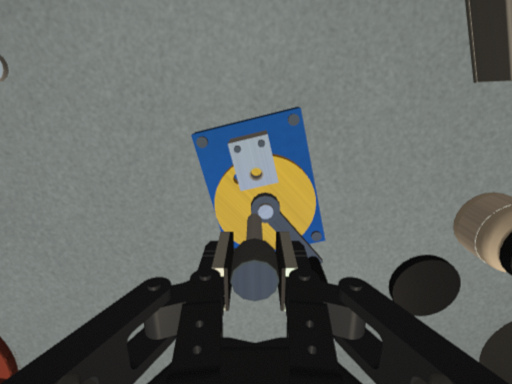

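View pics/g_crop.png

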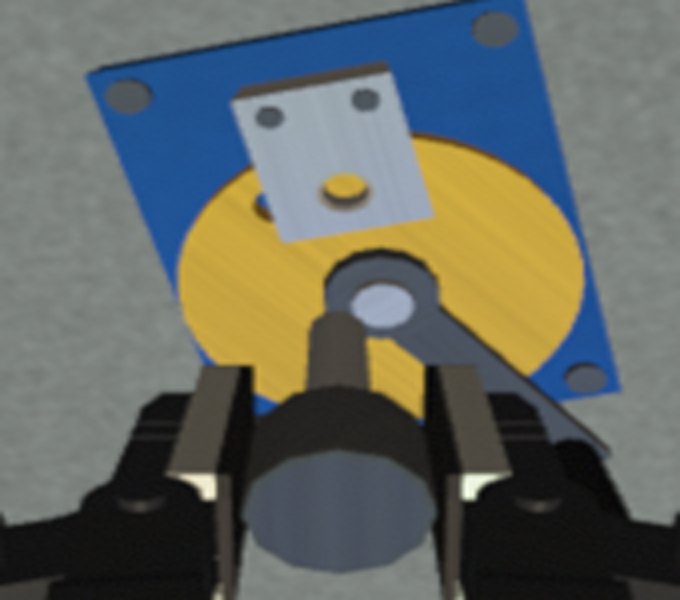

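```bash
python3 - <<'E'
from h import *
c=dict(np.load("g.npz")); p=c['p']
print("hole",atz(c,(255.8,173.3),.056),"p",p)
print("pin head top",atz(c,(254.6,110+508/3-.3),p[2]-.045+.072)); print("tip ", atz(c,(254.6,110+330/3-.3),p[2]-.045))
for z in (.151,.201,.223): print(z,proj(c,[p[0],p[1],z]))
E
```

```text
hole [0.56789224 0.13525493 0.056     ] p [0.56449585 0.13363862 0.19600117]
pin head top [0.56530956 0.13177656 0.22300117]
tip  [0.56433257 0.12885395 0.15100117]
0.151 [252.55734021 213.69089372]
0.201 [251.98326123 251.30250062]
0.223 [251.60196622 276.28358909]
```

Request:
servo_tool(commands="0 0 10 0 0 0 0.2; 0 0 20 0 0 0 0.2; 0 0 20 0 0 0 0.2; 0 0 15 0 0 0 0.2; 0 0 8 0 0 0 0.2; 0 0 0 0 0 0 0.2; 0 0 0 0 0 0 0.2")

```text
time: 9.05
position: [0.565, 0.1349, 0.1236]
eef_rot: [0.0, 0.815, 0.58, 0.0]
ft_force: [0.8, -1.3, -1.0]
opening: 0.0231
```

```bash
python3 - <<'E'
from h import *; from station import *
o=get_obs(); c=get_calibration("wrist"); f=grab_frame("wrist"); delta([.5655,.1343,.12])
cv2.imwrite("pics/h_wrist.png",f); np.savez("h.npz",**c,p=o['position'])
cv2.imwrite("pics/h_crop.png",cv2.resize(f[165:315,185:325],None,fx=5,fy=4,interpolation=cv2.INTER_CUBIC))
E
```

```text
t 9.1 pos [0.5652 0.1349 0.124 ] yaw_y -0.334 F [-0.04 -0.6  -0.97] open 0.023 dtool [-0.5  0.5  4. ]
```

View pics/h_crop.png

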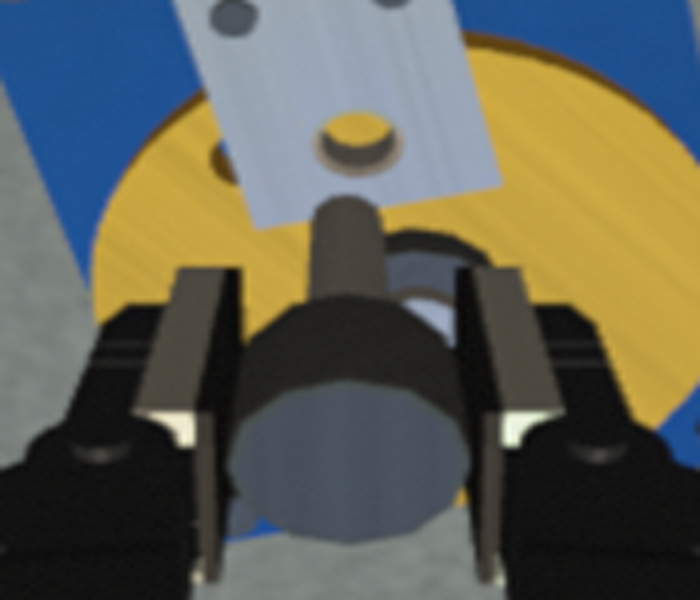

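```bash
python3 - <<'E'
from h import *
c=dict(np.load("h.npz")); p=c['p']; yaw=-.334
ty=np.array([np.cos(yaw),np.sin(yaw),0]); tx=np.array([-ty[1],ty[0],0])
B=lambda X:X[0]*0
zt=p[2]-.045
def px(u,v): return (185+(u+.5)/5-.5,165+(v+.5)/4-.5)
def rel(X): d=X-p; return (np.array([d@tx,d@ty])*1000).round(2)
print("hole rel",rel(atz(c,px(358,143),.056)), "hole mouth extents", rel(atz(c,px(315,143),.056)),rel(atz(c,px(402,143),.056)),rel(atz(c,px(358,110),.056)),rel(atz(c,px(358,176),.056)))
print("head top rel",rel(atz(c,px(349,462),zt+.072)), "ext near",rel(atz(c,px(349,544),zt+.072)),"far",rel(atz(c,px(349,381),zt+.072)),"lr",rel(atz(c,px(228,462),zt+.072)),rel(atz(c,px(470,462),zt+.072)))
print("tip far edge r=3.5",rel(atz(c,px(347,196),zt)),"r=5 at +1.5mm",rel(atz(c,px(347,196),zt+.0015)))
E
```

```text
hole rel [1.32 2.71] hole mouth extents [ 1.32 -3.9 ] [1.31 9.46] [8.03 2.7 ] [-5.52  2.72]
head top rel [-2.1   1.25] ext near [-13.58   1.25] far [8.66 1.26] lr [-2.09 -9.95] [-2.11 12.46]
tip far edge r=3.5 [0.09 1.03] r=5 at +1.5mm [0.74 1.03]
```

Request:
servo_tool(commands="3 1.7 0 0 0 0 0.2; 0 0 9 0 0 0 0.2; 0 0 8 0 0 0 0.2; 0 0 0 0 0 0 0.2; 0 0 0 0 0 0 0.2")

```text
time: 9.6
position: [0.5669, 0.1372, 0.1058]
eef_rot: [-0.0, 0.815, 0.58, -0.0]
ft_force: [0.5, -0.0, -1.8]
opening: 0.0228
```

```bash
python3 - <<'E'
from h import *; from station import *
o=get_obs(); c=get_calibration("wrist"); f=grab_frame("wrist"); delta([.5655,.1343,.12])
cv2.imwrite("pics/i_wrist.png",f); np.savez("i.npz",**c,p=o['position'])
cv2.imwrite("pics/i_crop.png",cv2.resize(f[180:240,215:295],None,fx=9,fy=9,interpolation=cv2.INTER_CUBIC))
E
```

```text
t 9.65 pos [0.5672 0.1372 0.1062] yaw_y -0.334 F [ 0.1  -0.05 -1.09] open 0.0233 dtool [ -3.3  -0.6 -13.8]
```

View pics/i_crop.png

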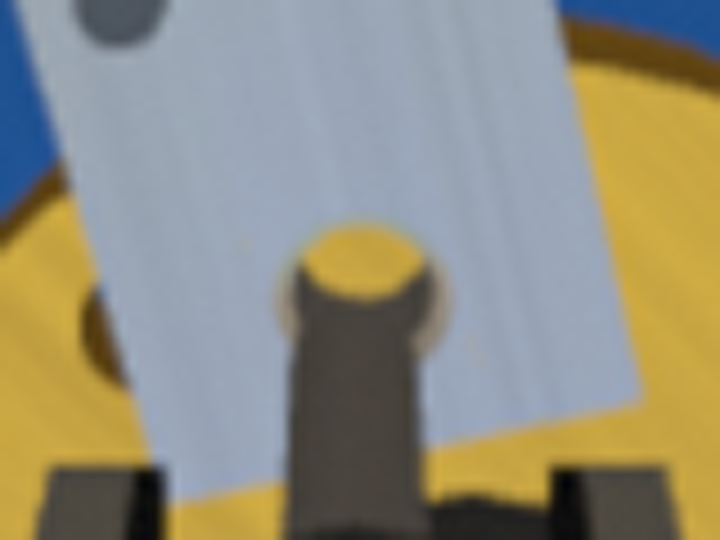

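```bash
python3 - <<'E'
from h import *
f=cv2.imread("pics/i_wrist.png")[195:240,235:275].astype(float)
g=np.clip((f-30)*3.2,0,255).astype(np.uint8)
cv2.imwrite("pics/i_enh.png",cv2.resize(g,None,fx=13,fy=13,interpolation=cv2.INTER_CUBIC))
print(f[10:35,10:30,1].astype(int))
E
```

```text
[[168 167 167 167 167 167 166 165 164 162 163 163 165 164 164 164 165 166
  167 167]
 [168 168 167 167 167 166 165 164 162 161 160 162 162 164 164 163 162 164
  166 166]
 [168 168 165 165 166 166 165 165 164 162 160 161 162 162 164 164 161 160
  165 166]
 [168 166 161 156 166 167 165 166 165 164 162 161 160 161 163 164 159 149
  159 165]
 [167 163 148 124 149 166 167 165 164 165 164 161 161 161 163 159 142 123
  148 160]
 [165 156 131  83 116 157 167 167 166 166 166 164 163 162 156 135 104  92
  132 154]
 [161 149 119  69  84 124 146 158 166 165 165 166 164 157 131  92  69  78
  117 148]
 [158 142 108  67  66  80 103 121 137 139 144 142 135 121  93  67  63  77
  114 146]
 [154 138 106  68  65  68  70  75  84  90  99  95  84  75  68  65  65  80
  117 143]
 [154 139 117  71  66  67  65  67  67  69  69  68  67  68  68  66  65  87
  126 142]
 [157 138 124  82  66  65  66  67  68  69  68  67  68  68  68  65  71  99
  129 143]
 [161 143 124  85  65  65  66  68  67  68  68  67  67  66  66  69  88 116
  130 145]
 [165 153 121  76  64  65  66  67  69  68  68  68  67  66  66  80 109 126
  134 
[... 325 characters left out ...]
 112 163
  165 165]
 [167 151  88  64  64  66  66  67  70  68  67  67  67  67  64  66 108 163
  164 164]
 [167 151  89  63  65  65  66  67  69  68  67  66  67  67  66  65 107 164
  165 163]
 [168 150  89  64  64  67  66  68  70  69  68  68  67  67  66  67 107 164
  165 164]
 [168 148  82  63  65  65  67  68  69  70  67  68  68  66  65  66 101 156
  165 164]
 [168 148  74  63  65  65  67  68  69  68  68  68  68  68  66  66  95 148
  165 164]
 [168 148  74  63  66  66  67  68  68  69  68  68  67  67  65  66  95 146
  165 164]
 [167 148  74  62  65  66  67  69  69  70  68  68  67  66  65  65  94 146
  166 164]
 [168 148  75  63  65  65  67  68  70  69  67  67  66  67  65  65  89 139
  166 166]]
```

View pics/i_enh.png

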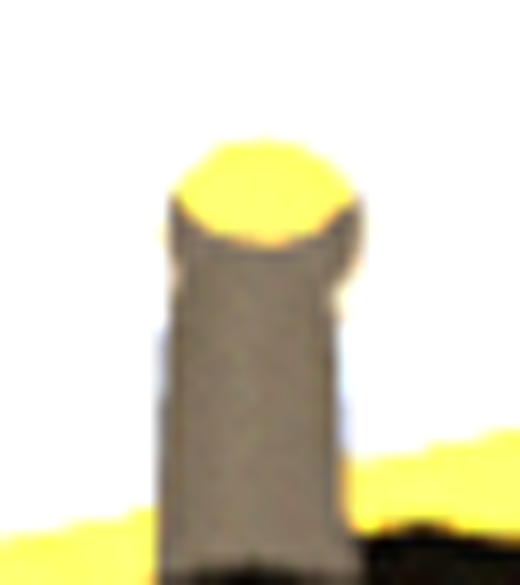

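```bash
python3 - <<'E'
from h import *
f=cv2.imread("pics/h_wrist.png")[205:235,235:275]
cv2.imwrite("pics/h_tip.png",cv2.resize(f,None,fx=18,fy=18,interpolation=cv2.INTER_CUBIC))
g=f[:,:,1].astype(float); 
for r in range(6,24):
    row=g[r]; th=110; xs=np.where(row<th)[0]; xs=xs[(xs>8)&(xs<32)]
    if len(xs):
        a,b=xs[0],xs[-1]
        l=a-(th-row[a])/(row[a-1]-row[a]+1e-6); rr=b+(th-row[b])/(row[b+1]-row[b]+1e-6); print(r+205,round(l+235,2),round(rr+235,2),"w",round(rr-l,2))
c=dict(np.load("i.npz")); p=c['p']; yaw=-.334
ty=np.array([np.cos(yaw),np.sin(yaw),0]); tx=np.array([-ty[1],ty[0],0])
rel=lambda X:(np.array([(X-p)@tx,(X-p)@ty])*1000).round(2)
px=lambda u,v:(215+(u+.5)/9-.5,180+(v+.5)/9-.5)
for uv in ((363.5,300),(275,300),(452,300),(363,218),(363,380)): print("mouth",rel(atz(c,px(*uv),.056)))
c=dict(np.load("h.npz")); p=c['p'];zt=p[2]-.045
# predicted silhouettes of a chamfered tip for candidate
for cx in (-2,-3,-4,-5):
  for ch in (1.,2.):
    P=[]
    for r,z in ((5-ch,0),(5,ch)):
        a=np.linspace(0,2*np.pi,200); P+= [proj(c,p*[1,1,0]+tx*(cx/1000+r/1000*np.cos(t))+ty*(.00103+r/1000*np.sin(t))+np.array([0,0,zt+z/1000])) for t in a]
    P=np.array(P); print(cx,ch,"top row",P[:,1].min().round(2))
E
```

```text
214 250.72 256.62 w 5.9
215 249.47 258.19 w 8.72
216 248.31 259.43 w 11.12
217 247.62 260.0 w 12.38
218 247.42 260.23 w 12.81
219 247.14 260.66 w 13.52
220 246.78 260.8 w 14.02
221 246.67 260.95 w 14.29
222 246.68 281.5 w 34.82
223 246.69 72000266.0 w 72000019.31
224 246.7 343.0 w 96.3
225 246.59 341.0 w 94.41
226 246.51 74000266.0 w 74000019.49
227 246.48 278.4 w 31.92
228 246.46 278.33 w 31.87
mouth [-1.46  1.67]
mouth [-1.46 -5.33]
mouth [-1.46  8.68]
mouth [5.51 1.63]
mouth [-8.41  1.64]
-2 1.0 top row 210.31
-2 2.0 top row 210.88
-3 1.0 top row 211.65
-3 2.0 top row 212.23
-4 1.0 top row 212.99
-4 2.0 top row 213.57
-5 1.0 top row 214.32
-5 2.0 top row 214.9
```

View pics/h_tip.png

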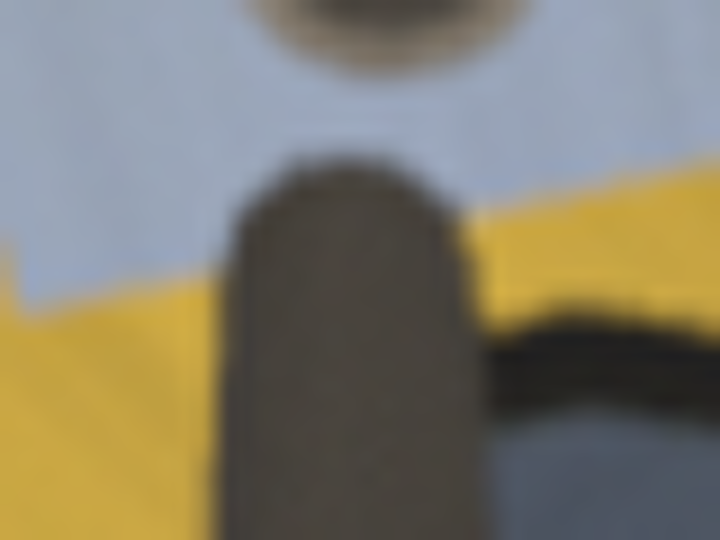

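Request:
servo_tool(commands="2.5 0.6 0 0 0 0 0.2; 0 0 0 0 0 0 0.2; 0 0 2 0 0 0 0.2; 0 0 2 0 0 0 0.2; 0 0 2 0 0 0 0.2; 0 0 1 0 0 0 0.2; 0 0 0 0 0 0 0.2")

```text
time: 10.35
position: [0.5685, 0.1394, 0.0991]
eef_rot: [-0.0, 0.815, 0.58, -0.0]
ft_force: [-0.3, 0.5, -1.8]
opening: 0.0228
```

```bash
python3 - <<'E'
from h import *; from station import *
o=get_obs(); c=get_calibration("wrist"); f=grab_frame("wrist"); delta([.5655,.1343,.12])
cv2.imwrite("pics/j_wrist.png",f); np.savez("j.npz",**c,p=o['position'])
cv2.imwrite("pics/j_crop.png",cv2.resize(f[180:240,215:295],None,fx=9,fy=9,interpolation=cv2.INTER_CUBIC))
E
```

```text
t 10.4 pos [0.5686 0.1394 0.0992] yaw_y -0.334 F [-0.33  0.12 -0.88] open 0.0227 dtool [ -5.8  -1.2 -20.8]
```

View pics/j_crop.png

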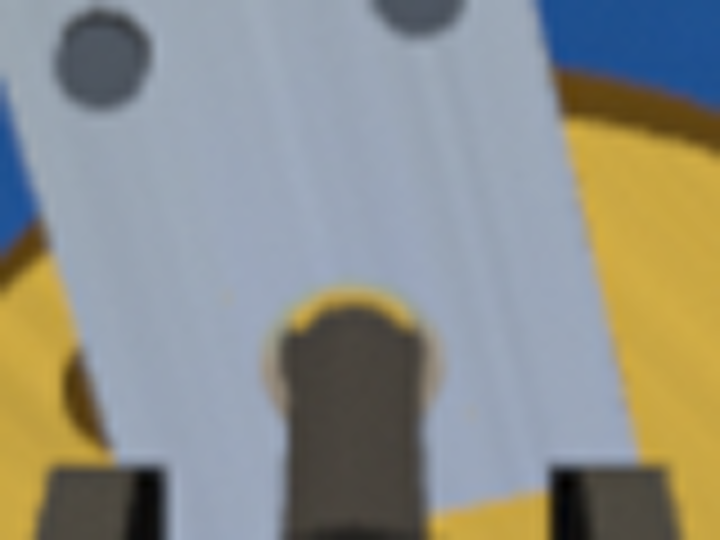

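Request:
servo_tool(commands="-0.7 -0.2 0 0 0 0 0.2; 0 0 1.5 0 0 0 0.2; 0 0 1.5 0 0 0 0.2; 0 0 1 0 0 0 0.2; 0 0 0 0 0 0 0.2")

```text
time: 10.9
position: [0.5681, 0.1388, 0.0951]
eef_rot: [-0.0, 0.815, 0.58, -0.0]
ft_force: [-0.0, 0.3, -2.1]
opening: 0.0228
```

```bash
python3 - <<'E'
from h import *; from station import *
delta([.5655,.1343,.12]);print(get_obs()['wrist_torque'])
E
```

```text
t 10.9 pos [0.5681 0.1388 0.0951] yaw_y -0.334 F [-0.05  0.26 -2.12] open 0.0228 dtool [ -5.1  -1.  -24.9]
[ 0.00392714  0.0259349  -0.02316992]
```

Request:
servo_tool(commands="0 0 2 0 0 0 0.2; 0 0 2 0 0 0 0.2; 0 0 2 0 0 0 0.2; 0 0 1 0 0 0 0.2; 0 0 0 0 0 0 0.2")

```text
time: 11.4
position: [0.5681, 0.1388, 0.0881]
eef_rot: [-0.0, 0.815, 0.58, -0.0]
ft_force: [-0.1, -0.8, -0.6]
opening: 0.023
```

```bash
python3 - <<'E'
from h import *; from station import *
f=grab_frame("wrist");cv2.imwrite("pics/k_crop.png",cv2.resize(f[180:310,185:325],None,fx=5,fy=4.5,interpolation=cv2.INTER_CUBIC))
delta([.5655,.1343,.12]);print(get_obs()['wrist_torque'])
E
```

```text
t 11.45 pos [0.5682 0.1388 0.0882] yaw_y -0.334 F [ 0.7  -0.47 -0.63] open 0.0227 dtool [ -5.1  -1.1 -31.8]
[-0.02000335  0.02796381 -0.03316817]
```

View pics/k_crop.png

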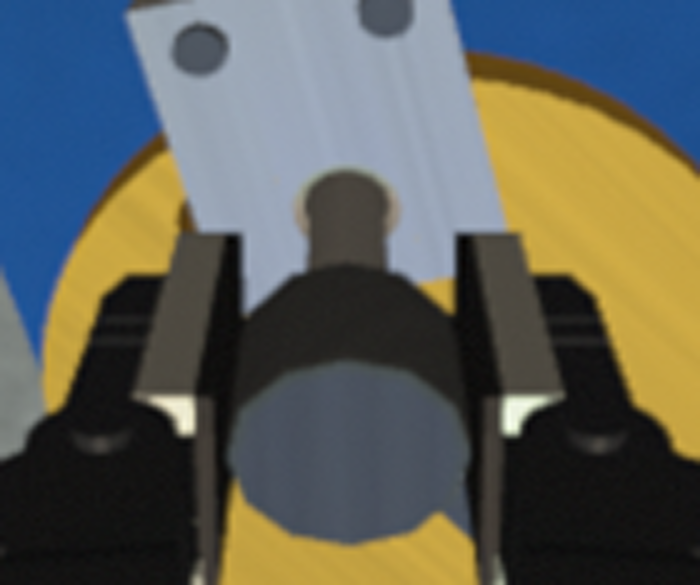

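Request:
servo_tool(commands="0 0 1 0 0 0 0.2; 0 0 1 0 0 0 0.2; 0 0 0 0 0 0 0.2")

```text
time: 11.75
position: [0.5682, 0.1388, 0.0862]
eef_rot: [-0.0, 0.815, 0.58, -0.0]
ft_force: [0.6, 0.9, -2.0]
opening: 0.0229
```

Tip is about 1 mm above the collar with no load; release here.

Request:
servo_tool(commands="0 0 0 0 0 0 0.35; 0 0 0 0 0 0 0.45; 0 0 0 0 0 0 0.5; 0 0 0 0 0 0 0.5; 0 0 0 0 0 0 0.5")

```text
time: 12.25
position: [0.5683, 0.1388, 0.0864]
eef_rot: [0.0, 0.815, 0.58, 0.0]
ft_force: [-0.1, -0.5, 0.5]
opening: 0.0425
```

```bash
python3 - <<'E'
from h import *; from station import *
f=grab_frame("wrist");cv2.imwrite("pics/l_crop.png",cv2.resize(f[150:330,155:355],None,fx=3.5,fy=3.3,interpolation=cv2.INTER_CUBIC))
delta([.5655,.1343,.12]);print(get_obs()['wrist_torque'])
E
```

```text
t 12.3 pos [0.5683 0.1388 0.0863] yaw_y -0.334 F [-0.23 -0.86 -0.21] open 0.0427 dtool [ -5.2  -1.2 -33.7]
[-0.01215034 -0.00187943  0.01293086]
```

View pics/l_crop.png

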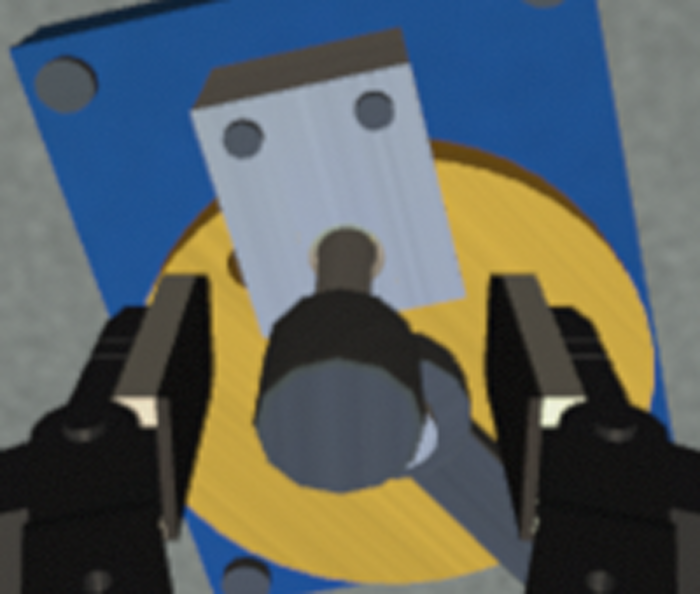

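Request:
servo_tool(commands="0 0 -5 0 0 0 0.5; 0 0 -20 0 0 0 0.5; 0 0 -30 0 0 0 0.5; 0 0 -30 0 0 -0.1 0.5; 0 0 -15 0 0 -0.14 0.5; 0 0 0 0 0 -0.14 0.5; 0 0 0 0 0 -0.14 0.45; 0 0 0 0 0 -0.14 0.45; 0 0 0 0 0 0 0.45")

```text
time: 13.2
position: [0.5683, 0.1388, 0.1867]
eef_rot: [0.0, 0.582, 0.813, 0.0]
ft_force: [-0.0, 0.1, -0.2]
opening: 0.0382
```

```bash
python3 - <<'E'
from h import *; from station import *
o=get_obs(); c=get_calibration("wrist"); f=grab_frame("wrist");cv2.imwrite("pics/m_wrist.png",f)
for d in pinpoint("wrist","handle_top")[:2]: print(d, atz(c,d['pixel'],.1))
for d in pinpoint("wrist","hub")[:2]: print(d, atz(c,d['pixel'],.04))
g=grab_frame("scene"); cv2.imwrite("pics/m_scene.png",g[120:260,180:360])
cv2.imwrite("pics/m_scene3.png",cv2.resize(g[120:260,180:360],None,fx=4,fy=4))
delta([.592,.0139,.19])
E
```

```text
{'pixel': [235.4, 314.3], 'conf': 0.78} [0.59180725 0.01556428 0.1       ]
{'pixel': [303.8, 348.2], 'conf': 0.65} [ 0.6700921  -0.00244787  0.1       ]
{'pixel': [235.7, 212.3], 'conf': 0.71} [0.56409809 0.09177243 0.04      ]
t 13.4 pos [0.5683 0.1388 0.1864] yaw_y 0.323 F [-0.21  0.41 -0.3 ] open 0.0381 dtool [-126.   -17.1   -3.6]
```

View pics/m_wrist.png

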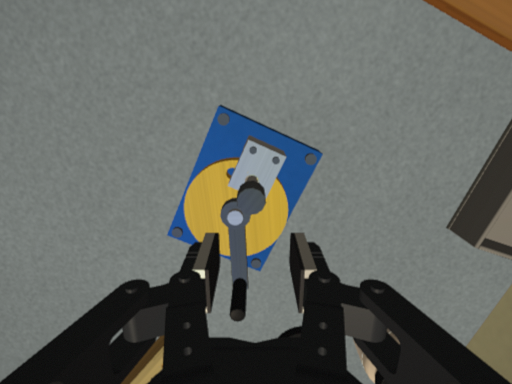

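View pics/m_scene3.png

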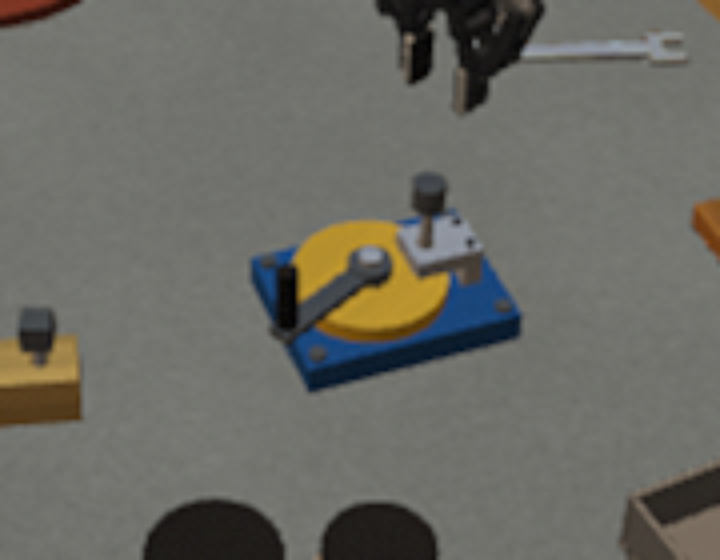

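Request:
servo_tool(commands="-30 -4 0 0 0 0 0.45; -36 -5 0 0 0 0 0.45; -36 -5 0 0 0 0 0.45; -24 -3 0 0 0 0 0.45; 0 0 0 0 0 0 0.45; 0 0 0 0 0 0 0.45")

```text
time: 14.0
position: [0.5924, 0.0138, 0.1862]
eef_rot: [-0.0, 0.584, 0.812, 0.0]
ft_force: [-0.3, -0.1, 0.2]
opening: 0.0383
```

```bash
python3 - <<'E'
from h import *; from station import *
o=get_obs(); c=get_calibration("wrist"); f=grab_frame("wrist");cv2.imwrite("pics/n_wrist.png",f)
delta([.592,.0142,.07])
E
```

```text
t 14.05 pos [0.5923 0.0144 0.1862] yaw_y 0.325 F [-0.49 -0.75  0.76] open 0.0384 dtool [ -0.2  -0.4 116.2]
```

View pics/n_wrist.png

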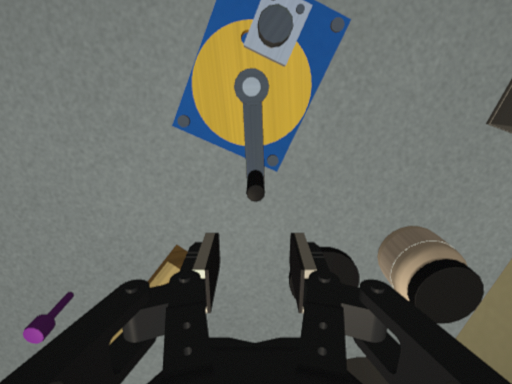

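Request:
servo_tool(commands="0 0 15 0 0 0 0.45; 0 0 25 0 0 0 0.45; 0 0 25 0 0 0 0.45; 0 0 20 0 0 0 0.45; 0 0 15 0 0 0 0.45; 0 0 10 0 0 0 0.45; 0 0 6 0 0 0 0.45; 0 0 0 0 0 0 0.45; 0 0 0 0 0 0 0.45")

```text
time: 14.95
position: [0.5929, 0.0142, 0.0709]
eef_rot: [0.0, 0.583, 0.813, 0.0]
ft_force: [0.3, 0.9, 0.3]
opening: 0.0386
```

```bash
cat > chk.py <<'E'
import sys
from h import *; from station import *
n=sys.argv[1]
g=grab_frame("scene"); o=get_obs()
cr=cv2.resize(g[140:220,220:340],None,fx=5,fy=5,interpolation=cv2.INTER_CUBIC); cv2.imwrite(f"pics/s_{n}.png",cr)
# dark head blob tracking in the scene picture around the guide
r=g[150:195,276:300].astype(int)
m=((r.max(2)<75)).astype(np.uint8)
ys,xs=np.nonzero(m); print("dark px",len(ys),"rows",(ys.min()+150,ys.max()+150,round(ys.mean()+150,2)) if len(ys) else None)
delta([.592,.0142,.07]); print("torque",o['wrist_torque'].round(3))
E
python3 chk.py 00; python3 - <<'E'
from station import *; import cv2
f=grab_frame("wrist");cv2.imwrite("pics/o_wrist.png",f)
E
```

```text
dark px 104 rows (np.int64(166), np.int64(190), np.float64(177.38))
t 15.0 pos [0.5931 0.0141 0.0711] yaw_y 0.326 F [-0.64 -0.26 -0.29] open 0.0387 dtool [ 0.4 -1.   1.1]
torque [-0.033  0.025  0.074]
```

View pics/s_00.png

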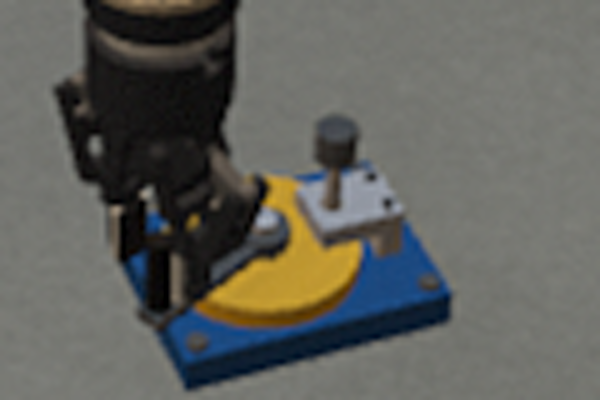

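View pics/o_wrist.png

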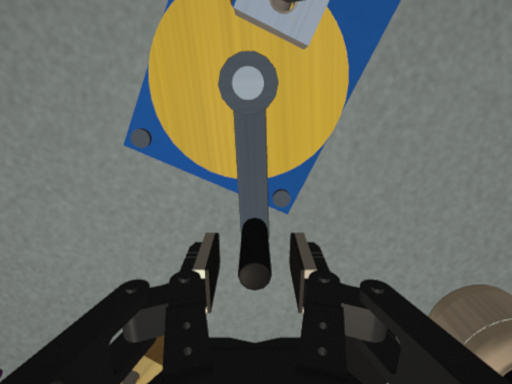

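Request:
servo_tool(commands="0 -4 0 0 0 0 0.45; 0 -3 0 0 0 0 0.45; 0 -2 0 0 0 0 0.45; 0 -1 0 0 0 0 0.45; 0 0 0 0 0 0 0.45")

```text
time: 15.55
position: [0.5829, 0.0107, 0.0704]
eef_rot: [0.0, 0.583, 0.812, 0.0]
ft_force: [-0.6, -0.5, 0.9]
opening: 0.0385
```

```bash
python3 chk.py 01
```

```text
dark px 105 rows (np.int64(164), np.int64(190), np.float64(177.27))
t 15.6 pos [0.583  0.0108 0.0703] yaw_y 0.326 F [ 0.19 -0.58  0.72] open 0.0381 dtool [0.4 9.6 0.3]
torque [-0.013  0.019  0.045]
```

Request:
servo_tool(commands="0.3 -2.1 0 0 0 0.025 0.45; 0.3 -2.1 0 0 0 0.025 0.45; 0.3 -2.1 0 0 0 0.025 0.45; 0.3 -2.1 0 0 0 0.025 0.45; 0.3 -2.1 0 0 0 0.025 0.45; 0.3 -2.1 0 0 0 0.025 0.45")

```text
time: 16.2
position: [0.5704, 0.0091, 0.0704]
eef_rot: [0.0, 0.643, 0.766, 0.0]
ft_force: [1.9, -1.7, 0.0]
opening: 0.0384
```

```bash
python3 chk.py 02;python3 - <<'E'
from station import *; import cv2
f=grab_frame("wrist");cv2.imwrite("pics/p_wrist.png",f)
E
```

```text
dark px 108 rows (np.int64(164), np.int64(190), np.float64(177.27))
t 16.25 pos [0.57   0.0092 0.0704] yaw_y 0.172 F [ 2.39 -1.39 -0.06] open 0.038 dtool [ 1.2 22.5  0.4]
torque [-0.189 -0.434  0.02 ]
```

View pics/s_02.png

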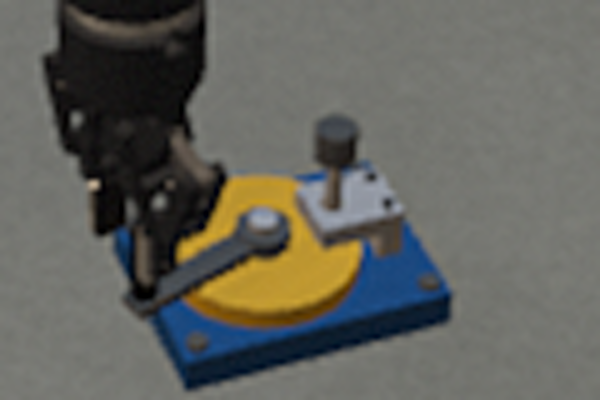

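View pics/p_wrist.png

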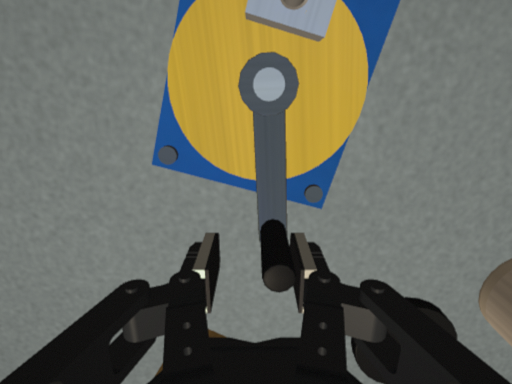

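Request:
servo_tool(commands="0.3 -2.1 0 0 0 0.025 0.45; 0.3 -2.1 0 0 0 0.025 0.45; 0.3 -2.1 0 0 0 0.025 0.45; 0.3 -2.1 0 0 0 0.025 0.45; 0.3 -2.1 0 0 0 0.025 0.45")

```text
time: 16.8
position: [0.5596, 0.0093, 0.0703]
eef_rot: [0.0, 0.69, 0.724, -0.0]
ft_force: [2.9, -1.5, 1.4]
opening: 0.0384
```

```bash
python3 chk.py 03
```

```text
dark px 111 rows (np.int64(166), np.int64(190), np.float64(177.62))
t 16.85 pos [0.5592 0.0094 0.0703] yaw_y 0.047 F [ 1.53 -1.01 -0.07] open 0.0384 dtool [ 3.2 32.9  0.3]
torque [-0.218 -0.313 -0.015]
```

View pics/s_03.png

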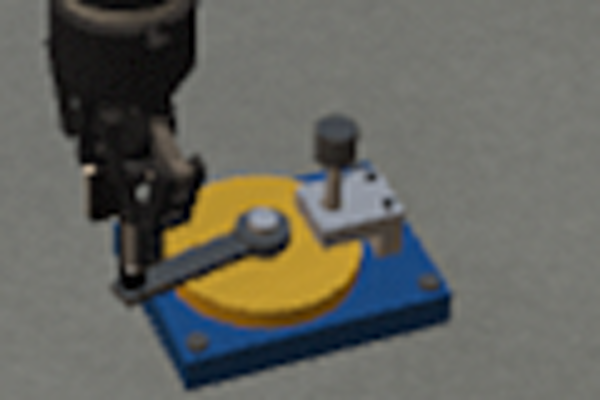

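Request:
servo_tool(commands="0.2 -1.7 0 0 0 0.02 0.45; 0.2 -1.7 0 0 0 0.02 0.45; 0.2 -1.3 0 0 0 0.015 0.45; 0.2 -1.3 0 0 0 0.015 0.45")

```text
time: 17.25
position: [0.5537, 0.01, 0.0703]
eef_rot: [0.0, 0.714, 0.7, -0.0]
ft_force: [2.9, -1.8, -0.6]
opening: 0.0389
```

```bash
python3 chk.py 04
```

```text
dark px 106 rows (np.int64(164), np.int64(190), np.float64(176.75))
t 17.3 pos [0.5535 0.0101 0.0703] yaw_y -0.021 F [ 1.67 -1.06  0.4 ] open 0.0383 dtool [ 4.9 38.4  0.3]
torque [-0.233 -0.333 -0.026]
```

Request:
servo_tool(commands="0.2 -1.3 0 0 0 0.015 0.45; 0.2 -1.3 0 0 0 0.015 0.45")

```text
time: 17.5
position: [0.5511, 0.0106, 0.0703]
eef_rot: [-0.0, 0.725, 0.689, -0.0]
ft_force: [1.4, -1.1, 1.0]
opening: 0.0386
```

```bash
python3 chk.py 05
```

```text
dark px 112 rows (np.int64(162), np.int64(190), np.float64(175.69))
t 17.55 pos [0.5508 0.0106 0.0703] yaw_y -0.051 F [ 0.96 -1.65  0.07] open 0.0386 dtool [ 5.7 41.   0.2]
torque [-0.216 -0.208 -0.   ]
```

View pics/s_05.png

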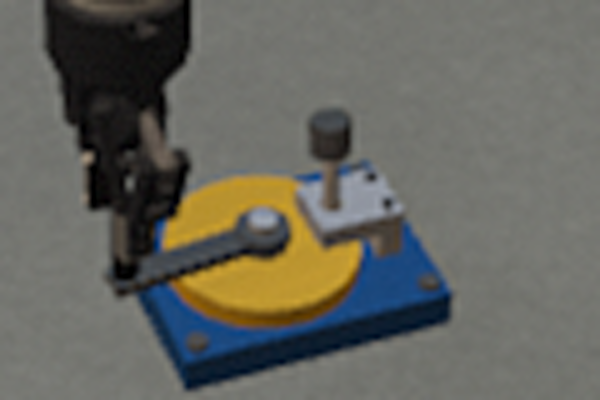

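Request:
servo_tool(commands="0.1 -0.9 0 0 0 0.01 0.45; 0.1 -0.9 0 0 0 0.01 0.45")

```text
time: 17.75
position: [0.5493, 0.0109, 0.0703]
eef_rot: [-0.0, 0.731, 0.682, 0.0]
ft_force: [2.0, -0.7, -0.4]
opening: 0.0387
```

```bash
python3 chk.py 06
```

```text
dark px 105 rows (np.int64(163), np.int64(190), np.float64(175.61))
t 17.8 pos [0.5492 0.0109 0.0703] yaw_y -0.07 F [ 0.47 -0.65  0.07] open 0.0383 dtool [ 6.3 42.5  0.3]
torque [-0.213 -0.264  0.027]
```

View pics/s_06.png

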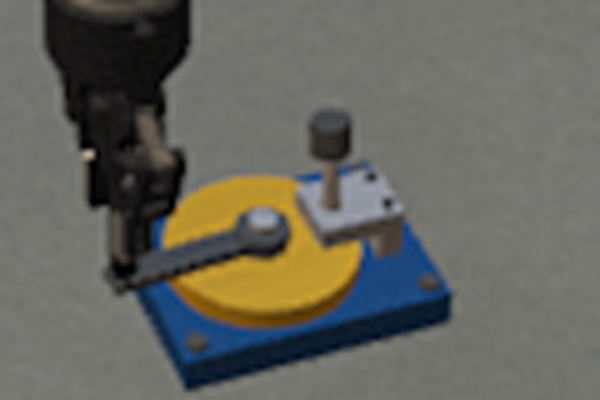

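Request:
servo_tool(commands="0.1 -0.9 0 0 0 0.01 0.45; 0.1 -0.9 0 0 0 0.01 0.45; 0.1 -0.9 0 0 0 0.01 0.45")

```text
time: 18.1
position: [0.5467, 0.0114, 0.0703]
eef_rot: [-0.0, 0.742, 0.671, -0.0]
ft_force: [2.3, -1.2, -1.7]
opening: 0.0386
```

```bash
python3 chk.py 07
```

```text
dark px 106 rows (np.int64(163), np.int64(190), np.float64(176.12))
t 18.15 pos [0.5465 0.0114 0.0703] yaw_y -0.1 F [ 1.15 -1.5  -0.92] open 0.0381 dtool [ 7.4 45.   0.2]
torque [-0.232 -0.285  0.018]
```

View pics/s_07.png

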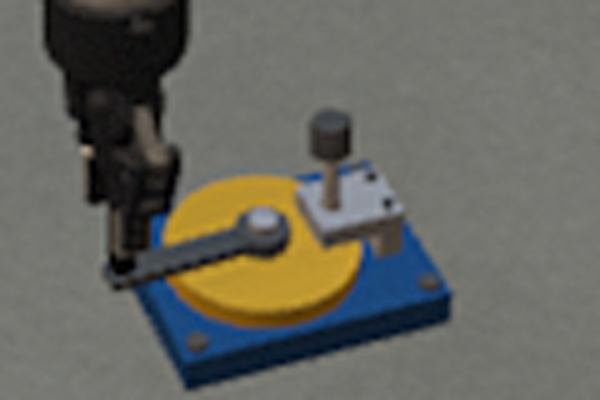

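Request:
servo_tool(commands="0.1 -0.9 0 0 0 0.01 0.45; 0.1 -0.9 0 0 0 0.01 0.45; 0.1 -0.9 0 0 0 0.01 0.45")

```text
time: 18.45
position: [0.544, 0.0119, 0.0703]
eef_rot: [0.0, 0.752, 0.66, -0.0]
ft_force: [1.7, -2.4, -0.1]
opening: 0.0383
```

```bash
python3 chk.py 08
```

```text
dark px 111 rows (np.int64(163), np.int64(190), np.float64(175.95))
t 18.5 pos [0.5439 0.0119 0.0703] yaw_y -0.13 F [ 0.78 -0.54 -1.31] open 0.0384 dtool [ 8.5 47.4  0.3]
torque [-0.274 -0.167 -0.011]
```

Request:
servo_tool(commands="0.1 -0.9 0 0 0 0.01 0.45; 0.1 -0.9 0 0 0 0.01 0.45")

```text
time: 18.7
position: [0.5423, 0.0124, 0.0703]
eef_rot: [0.0, 0.758, 0.652, -0.0]
ft_force: [1.5, -0.8, -1.0]
opening: 0.0382
```

```bash
python3 chk.py 09
```

```text
dark px 112 rows (np.int64(164), np.int64(190), np.float64(176.31))
t 18.75 pos [0.5421 0.0125 0.0703] yaw_y -0.15 F [ 1.04 -1.27 -0.07] open 0.0384 dtool [ 9.2 49.1  0.3]
torque [-0.227 -0.217  0.006]
```

View pics/s_09.png

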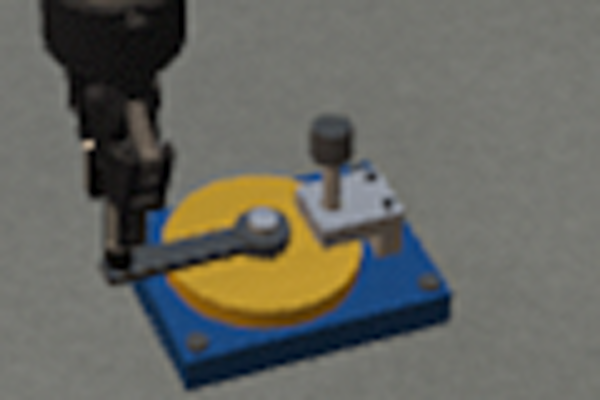

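Request:
servo_tool(commands="0.1 -0.9 0 0 0 0.01 0.45; 0 0 0 0 0 0 0.45")

```text
time: 18.95
position: [0.5414, 0.0127, 0.0703]
eef_rot: [-0.0, 0.761, 0.649, -0.0]
ft_force: [0.9, -1.0, -0.5]
opening: 0.0384
```

```bash
python3 chk.py 10
```

```text
dark px 112 rows (np.int64(164), np.int64(190), np.float64(176.58))
t 19.0 pos [0.5413 0.0127 0.0703] yaw_y -0.159 F [ 0.52 -0.92  0.58] open 0.0386 dtool [ 9.5 49.8  0.3]
torque [-0.187 -0.155 -0.085]
```

Request:
servo_tool(commands="0.1 -0.9 0 0 0 0.01 0.45; 0 0 0 0 0 0 0.45")

```text
time: 19.2
position: [0.5405, 0.0129, 0.0703]
eef_rot: [-0.0, 0.764, 0.645, -0.0]
ft_force: [1.0, -1.1, 0.2]
opening: 0.0384
```

```bash
python3 chk.py 11
```

```text
dark px 102 rows (np.int64(169), np.int64(190), np.float64(180.24))
t 19.25 pos [0.5405 0.0129 0.0703] yaw_y -0.169 F [ 1.77 -1.82  0.28] open 0.0383 dtool [10.  50.5  0.3]
torque [-0.196 -0.134  0.017]
```

View pics/s_11.png

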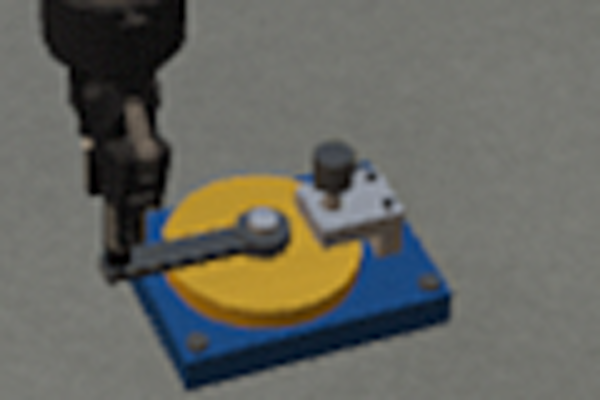

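Request:
servo_tool(commands="0 4 0 0 0 0 0.45; 0 4 0 0 0 0 0.45; 0 3 0 0 0 0 0.45; 0 0 0 0 0 0 0.45")

```text
time: 19.65
position: [0.552, 0.0109, 0.0702]
eef_rot: [0.0, 0.764, 0.645, 0.0]
ft_force: [-0.2, -0.1, -0.1]
opening: 0.0383
```

```bash
python3 chk.py 12; python3 - <<'E'
from station import *; import cv2
f=grab_frame("wrist");cv2.imwrite("pics/q_wrist.png",f)
E
```

```text
dark px 106 rows (np.int64(170), np.int64(190), np.float64(180.33))
t 19.7 pos [0.5516 0.011  0.0702] yaw_y -0.169 F [ 0.38 -0.86 -0.06] open 0.0382 dtool [ 9.9 39.3  0.2]
torque [-0.032  0.031 -0.   ]
```

View pics/q_wrist.png

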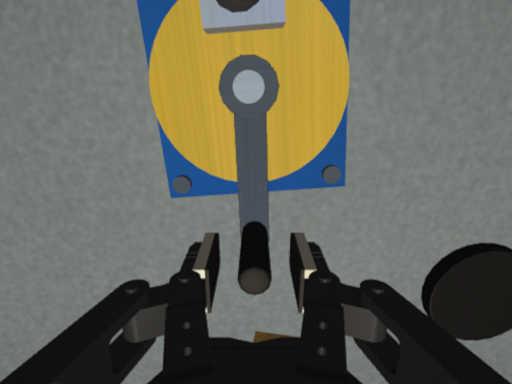

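Request:
servo_tool(commands="0 0 -10 0 0 0 0.45; 0 0 -20 0 0 0 0.45; 0 0 -30 0 0 0 0.45; 0 0 -30 0 0 0 0.45; 0 0 -20 0 0 0 0.3; 0 0 0 0 0 0 0; 0 0 0 0 0 0 0; 0 0 0 0 0 0 0")

```text
time: 20.55
position: [0.5508, 0.0111, 0.1796]
eef_rot: [-0.0, 0.764, 0.645, -0.0]
ft_force: [0.2, 0.2, 0.3]
opening: -0.0001
```

```bash
python3 - <<'E'
from h import *; from station import *
delta([.567,.136,.15]); f=grab_frame("wrist");cv2.imwrite("pics/r_wrist.png",f)
E
```

```text
t 20.55 pos [0.5508 0.0111 0.1796] yaw_y -0.169 F [0.19 0.21 0.26] open -0.0001 dtool [125.9  -5.   29.6]
```

View pics/r_wrist.png

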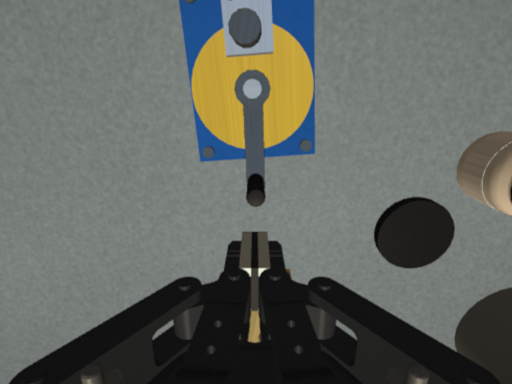

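Request:
servo_tool(commands="25 -1 0 0 0 0 0; 40 -2 0 0 0 0 0; 40 -2 0 0 0 0 0; 21 0 0 0 0 0 0; 0 0 20 0 0 0 0; 0 0 20 0 0 0 0; 0 0 15 0 0 0 0; 0 0 0 0 0 0 0; 0 0 0 0 0 0 0")

```text
time: 21.5
position: [0.5673, 0.136, 0.125]
eef_rot: [-0.0, 0.764, 0.645, -0.001]
ft_force: [-0.0, 0.2, 1.0]
opening: -0.0
```

```bash
python3 - <<'E'
from h import *; from station import *
o=get_obs();c=get_calibration("wrist");delta([.567,.136,.10]); f=grab_frame("wrist");cv2.imwrite("pics/t_wrist.png",f)
p=o['position']
for z in (.09,.1): print(proj(c,[p[0],p[1],z]))
g=grab_frame("scene");cv2.imwrite("pics/t_scene.png",cv2.resize(g[120:220,220:340],None,fx=5,fy=5,interpolation=cv2.INTER_CUBIC))
E
```

```text
t 21.5 pos [0.5673 0.136  0.125 ] yaw_y -0.169 F [-0.03  0.23  1.03] open -0.0 dtool [-0.  -0.3 25. ]
[252.58773736 219.52556006]
[252.47786257 226.18164348]
```

View pics/t_wrist.png

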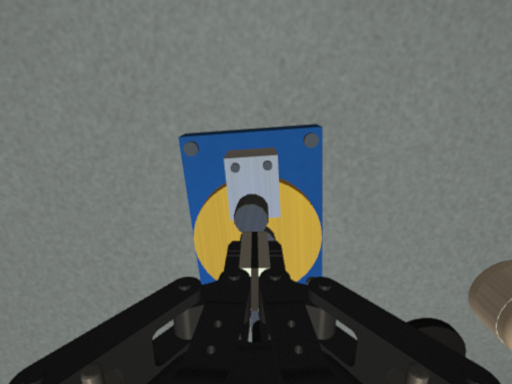

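View pics/t_scene.png

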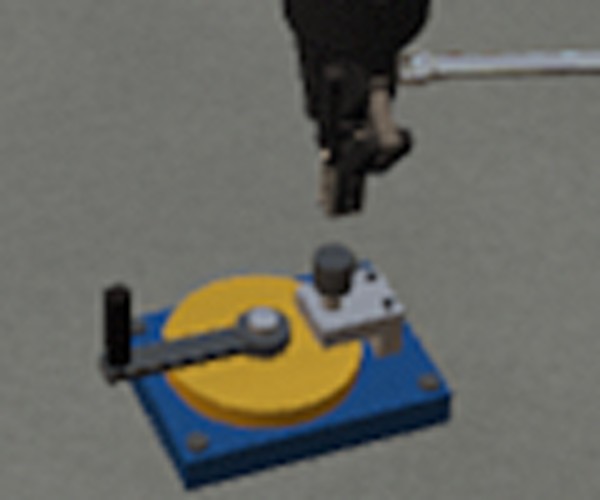

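Request:
servo_tool(commands="0 -1.6 5 0 0 0 0; 0 0 10 0 0 0 0; 0 0 8 0 0 0 0; 0 0 5 0 0 0 0; 0 0 2 0 0 0 0; 0 0 0 0 0 0 0")

```text
time: 22.2
position: [0.5659, 0.1363, 0.0949]
eef_rot: [-0.0, 0.764, 0.645, -0.0]
ft_force: [-0.2, 0.4, 0.4]
opening: -0.0001
```

Request:
servo_tool(commands="0 0 1 0 0 0 0; 0 0 1 0 0 0 0; 0 0 1 0 0 0 0; 0 0 1 0 0 0 0")

```text
time: 22.6
position: [0.5662, 0.1363, 0.0914]
eef_rot: [0.0, 0.764, 0.645, 0.0]
ft_force: [0.2, 0.8, 0.3]
opening: -0.0002
```

```bash
python3 - <<'E'
from h import *; from station import *
g=grab_frame("scene");cv2.imwrite("pics/u_scene.png",cv2.resize(g[120:220,220:340],None,fx=5,fy=5,interpolation=cv2.INTER_CUBIC))
delta([.567,.136,.10])
E
```

```text
t 22.65 pos [0.5661 0.1363 0.0912] yaw_y -0.169 F [-0.86 -1.04 -0.3 ] open -0.0002 dtool [-0.2  1.  -8.8]
```

View pics/u_scene.png

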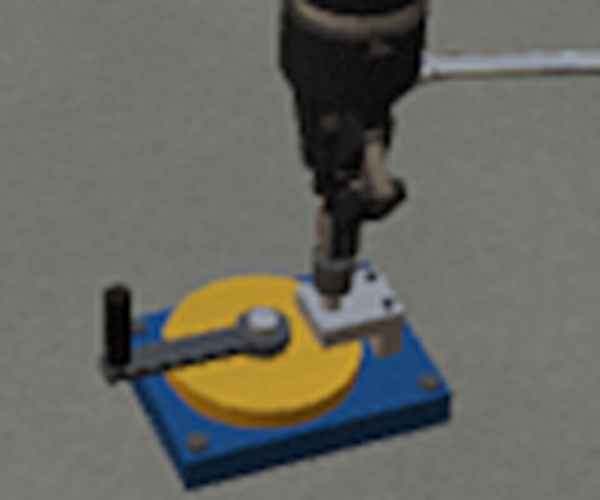

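Request:
servo_tool(commands="0 0 1 0 0 0 0; 0 0 1 0 0 0 0; 0 0 1 0 0 0 0")

```text
time: 22.95
position: [0.5667, 0.1364, 0.0887]
eef_rot: [0.0, 0.764, 0.645, 0.001]
ft_force: [0.9, 0.3, 4.0]
opening: 0.0001
```

Request:
servo_tool(commands="0 0 1 0 0 0 0; 0 0 1 0 0 0 0; 0 0 1 0 0 0 0")

```text
time: 23.25
position: [0.5663, 0.1363, 0.0854]
eef_rot: [0.0, 0.764, 0.645, 0.0]
ft_force: [0.1, 0.6, 4.5]
opening: -0.0002
```

Request:
servo_tool(commands="0 0 1 0 0 0 0; 0 0 1 0 0 0 0; 0 0 1 0 0 0 0; 0 0 1 0 0 0 0")

```text
time: 23.65
position: [0.5663, 0.1363, 0.0813]
eef_rot: [0.0, 0.764, 0.645, 0.0]
ft_force: [0.8, -0.0, 5.2]
opening: -0.0002
```

Request:
servo_tool(commands="0 0 1 0 0 0 0; 0 0 0 0 0 0 0")

```text
time: 23.85
position: [0.5663, 0.1363, 0.0802]
eef_rot: [0.0, 0.764, 0.645, 0.0]
ft_force: [1.5, -1.0, 3.8]
opening: -0.0002
```

Request:
servo_tool(commands="0 0 1 0 0 0 0; 0 0 0 0 0 0 0")

```text
time: 24.05
position: [0.5664, 0.1363, 0.0793]
eef_rot: [0.0, 0.764, 0.645, 0.0]
ft_force: [1.0, -0.6, 4.3]
opening: 0.0003
```

Request:
servo_tool(commands="0 0 0.7 0 0 0 0; 0 0 0 0 0 0 0")

```text
time: 24.25
position: [0.5664, 0.1363, 0.0787]
eef_rot: [0.0, 0.764, 0.645, 0.0]
ft_force: [1.9, 0.2, 5.5]
opening: 0.0001
```

Request:
servo_tool(commands="0 0 0.5 0 0 0 0; 0 0 0 0 0 0 0")

```text
time: 24.45
position: [0.5666, 0.1363, 0.0786]
eef_rot: [0.0, 0.764, 0.645, 0.0]
ft_force: [1.1, -0.2, 7.8]
opening: 0.0001
```

```bash
python3 - <<'E'
from h import *; from station import *
g=grab_frame("scene");cv2.imwrite("pics/v_scene.png",cv2.resize(g[120:220,220:340],None,fx=5,fy=5,interpolation=cv2.INTER_CUBIC))
delta([.567,.136,.10])
E
```

```text
t 24.5 pos [0.5666 0.1364 0.0786] yaw_y -0.169 F [ 0.26 -0.81  8.1 ] open -0.0004 dtool [ -0.3   0.5 -21.4]
```

View pics/v_scene.png

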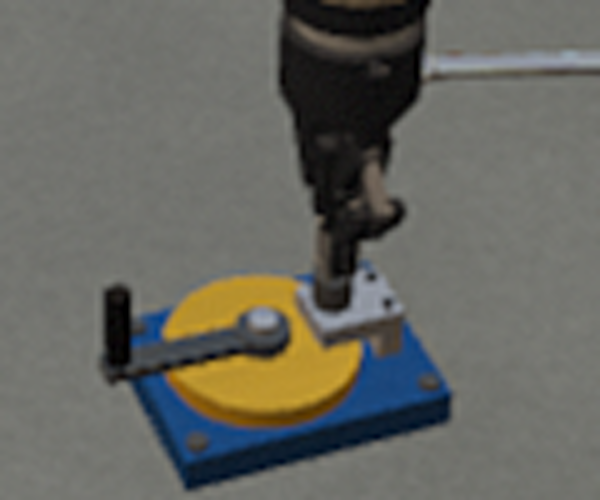

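Request:
servo_tool(commands="0 0 0.5 0 0 0 0; 0 0 0 0 0 0 0")

```text
time: 24.7
position: [0.5668, 0.1363, 0.0784]
eef_rot: [0.0, 0.764, 0.645, 0.001]
ft_force: [0.4, -0.9, 9.5]
opening: 0.0004
```

Request:
servo_tool(commands="0 0 0 0 0 0 0; 0 0 -5 0 0 0 0; 0 0 -20 0 0 0 0; 0 0 -30 0 0 0 0; 0 0 -30 0 0 0 0; -30 0 -30 0 0 0 0; -40 0 -10 0 0 0 0; -40 0 0 0 0 0 0; -20 0 0 0 0 0 0; 0 0 0 0 0 0 0")

```text
time: 25.7
position: [0.5432, 0.006, 0.2023]
eef_rot: [-0.0, 0.765, 0.644, -0.001]
ft_force: [0.2, 0.7, -0.3]
opening: -0.0001
```

```bash
python3 - <<'E'
from h import *; from station import *
f=grab_frame("wrist");cv2.imwrite("pics/w_wrist.png",f)
g=grab_frame("scene");cv2.imwrite("pics/w_scene.png",cv2.resize(g[120:270,100:360],None,fx=3,fy=3,interpolation=cv2.INTER_CUBIC))
cv2.imwrite("pics/w_zoom.png",cv2.resize(g[150:220,230:330],None,fx=7,fy=7,interpolation=cv2.INTER_CUBIC))
g=grab_frame("top");cv2.imwrite("pics/w_top.png",cv2.resize(g[120:300,160:420],None,fx=3,fy=3,interpolation=cv2.INTER_CUBIC))
delta([.567,.136,.10])
E
```

```text
t 25.85 pos [0.5439 0.0088 0.2023] yaw_y -0.169 F [-0.16 -0.04 -0.54] open 0.0 dtool [129.2   1.5 102.3]
```

View pics/w_zoom.png

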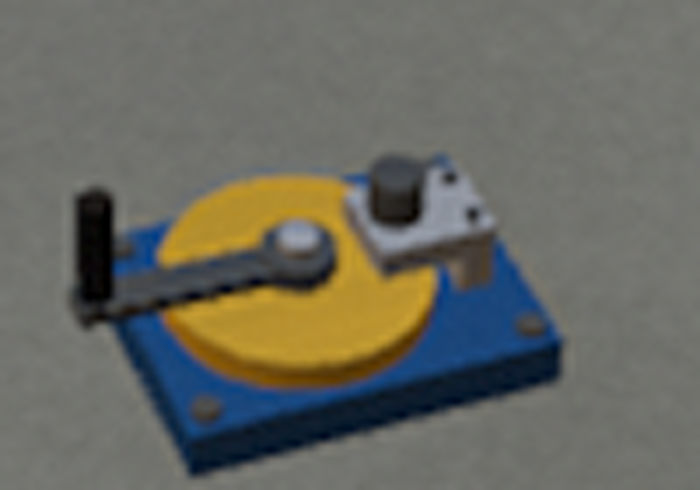

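View pics/w_scene.png

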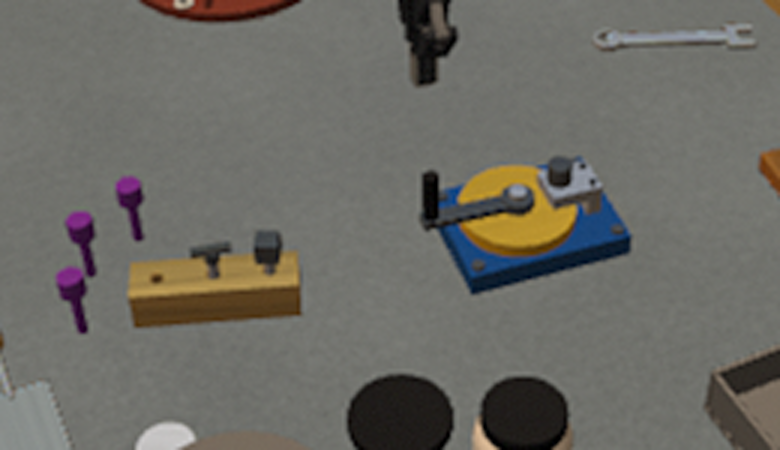

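View pics/w_wrist.png

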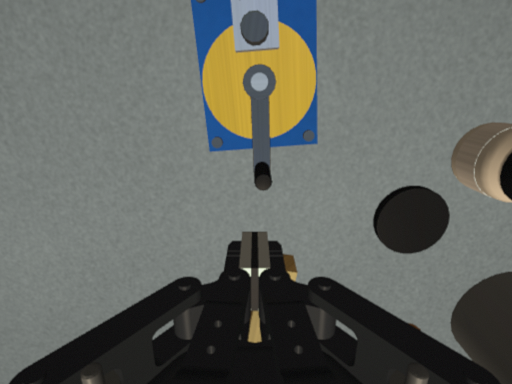

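```bash
python3 -c "
from station import *
print(get_obs()['time'], job_done())"
```

```text
the job is handed in; nothing more can be done
25.85 None
```

The round-headed pin is home in the bridge hole with its head flush, the collar is locked, and I handed the job in at 25.85 s of the 70 s allowed.

- **Placing the pin:** I took it from its rack hole and lowered it into the bridge hole, with no contact force above the sensor noise. I let go about 1 mm above the collar.
- **Turning the collar:** I pushed the handle clockwise with one finger at about 1 to 3 N, in small steps near the end. It turned about 0.47 rad before the pin dropped, and I stopped and backed off at once. The scene camera showed the head fall by 5.4 pixels, against about 5.2 expected for the full 22 mm drop.
- **Pressing home:** With the fingers shut, the pin went down at 4 to 5.5 N and then stopped hard. The force rose to 9.5 N with almost no further travel. The fingertips stood at 78.4 mm, against 78 mm for a seated head top, which is within what I could measure.
- **Last checks:** The closing pictures show no stem between head and bridge. The square and T-bar pins are still in the rack, and the purple look-alikes and the rest of what I could see on the bench look unmoved. The gripper is clear and reads about zero force.

Three things disagreed or were odd:
- The wrist camera was 2 to 4 mm off the gripper, so I lined up the pin with the hole by comparing the two in the same picture.
- The pin head measured about 23 mm across, not the 24 mm given.
- The pin leaned by its clearance just before it caught, then stood straight again as it dropped.

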